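# Press the pickle-press follower home

## Robot

A 7-joint arm with a two-finger parallel gripper is mounted at the origin on a cart in front of the work surface, level with it; the furniture and walls round the work are solid. World frame = base frame: x ahead of the robot, y to its left, z up, the work surface at z = 0. Lengths are in m, angles in rad, forces in N, time in s.
With the tool pointing down it reaches from about 0.4 to 0.875 m from the base axis. Payload 19.3 kg.
Tool frame: the origin (TCP) lies midway between the tips of the shut fingers; the grasp point (between the pads) lies 19 mm behind it (bot.pinch_z is the distance from the TCP to the grasp point, in m); z points along the fingers, y is the line along which they close (so a half turn about z gives the same grasp; the last joint's range is limited). The gripper opens to 85 mm and grips with 20 to 120 N. Pads are 22 mm wide; open, the fingers measure 114 mm over their backs; the gripper's body (76 mm by 85 mm) begins 54 mm behind the grasp point. The pads swing forward as they close: fully open they stand 13 mm farther back than shut.
Start: joints at [1.199, 0.521, -0.036, 1.599, 0.021, 1.021, -0.113], TCP at [0.186, -0.597, 0.231] pointing down, gripper open.
Joint ranges: [-2.91, 2.91], [-0.3, 2.13], [-1.5, 1.42], [0.17, 2.43], [-1.26, 4.41], [0.16, 1.93], [-2.52, 2.52]. Speed limits (rad/s): [1.89, 1.89, 2.39, 2.39, 3.01, 3.01, 3.01].

## Interface

Orientations are given as [roll, pitch, yaw] about the fixed x, y, z axes, in that order (R = Rz(yaw) Ry(pitch) Rx(roll)).
In Python, from workcell import observe, viewer, bot gives the robot as it stands. The module is installed in compiled form; this text tells all that it offers.
- The arm moves only by the tool play_rows, never from a script. Its argument "motion" is a list of rows, each a list of 7 numbers: the shift along the tool's x, y, z in cm, then the turn, a rotation vector about the tool's x, y, z in rad, then the opening, from -1 (shut) to 1 (fully open), so that 0 is half open. A call has exactly 5 rows; each row is the pose to reach, as a shift and turn from the pose commanded when the call began, along the tool's axes at that moment; what a row does not reach only later rows make up. A row lasts 1/10 s, in which the tool goes at most 50 mm and 8.59 degrees, less where a joint would pass 70% of its speed; a pose out of reach is approached as far as the arm can. A call with a gripper value outside its range is refused whole. The fingers move at their own pace and stop on an object; "squeeze" is the grip in N (left out, the last holds). Time passes only in rows, so rows that repeat a pose let the fingers close, or fill a call up. It gives the time, the measured TCP pose, the force, the opening and the grip force at its end, in the units of the state.
- observe(): the state, without advancing time (a new reading comes with each control period).
- viewer.grab_frame(name): name is "side" or "top"; returns (picture, depth): 480x640x3 uint8, red, green, blue; 480x640 float32, m along the optical axis (not along the pixel's ray), 0 where there is no reading.
- viewer.camera_info(name): a dict with "fx", "fy", "cx", "cy" (pixels), "R" (3x3) and "t" (3): a world point X has camera coordinates R X + t. Camera axes: x right, y down, z forward; pixel columns grow to the right and rows downward; lengths in m; the calibration is good to about 2 mm. A picture is of the moment at which its call begins. camera_info takes no time and is no camera call.
- bot.job_done(): hands the job in; it is judged then, once.
The state is a dict: "clock": time; "qpos": joint angles; "qd": joint speeds; "joint_efforts": joint torques, N m; "position": TCP position; "tool_rot": TCP orientation; "force": force on the tool from outside, world axes, zero at the start; "moment": the same for the moment, N m; "grip_width": finger opening in m; "finger_force": force on a finger pad.
Only numpy, scipy, OpenCV 4.12 (cv2) and the standard library are available. Lean on these libraries where they do the work, as an engineer would, in place of code of your own. Each camera call takes 0.05 s, during which the arm holds its last target. There are 200 camera calls.

## Task

The empty pickle press is to be put away with its sprung follower plate clipped down. Take the wooden pounder from its cork mat by the handle and, with the pounder's flat foot, press the follower squarely down until it bottoms out firmly on its stop (press it home, do not ram it, and do not touch it with the gripper), so that all three catches hold it down level. Then stand the pounder upright back on its cork mat, let go, and leave the garlic, tomato and spice jar alone.

Things in the scene. Friction and masses are not known exactly. Their poses are not given: they have to be found in the camera images.
- press: Round white pickle-press pot with a blue band, fixed to the worktop: outside diameter 125 (129 at the rim), height 72, wall 5, inside diameter 115; three grey catch housings outside (out to radius 76, heights 23 to 49). Origin: centre of its underside on the worktop, z up.
- catch_level (a point): Point on the pot's axis, 29 mm above its underside: the underside of the three steel spring catches inside the pot, which reach in to radius 47 and take up heights 29 to 42. Their tops slope: the follower pushes them aside going down (about 10 N in all), and they spring out over its rim once its top face is below this level.
- follower: Steel follower plate in the pot, diameter 104, 6 thick. Origin: centre of its TOP face, z its upward normal. Slides up and down on the pot's axis and tilts up to 9 degrees. Starts raised (top at 58 mm), askew; keeps its tilt until levelled. Spring: 2.5 N up when raised, 6 N near the bottom. Clipped down its top is at 29 mm.
- pot_floor (a point): Centre of the pot's inner floor, 6 mm above its underside. The hidden rubber stop between it and the follower is set differently each time: the follower bottoms out with its top somewhere from 20 to 26 mm above the pot's underside, where the force rises steeply. Pressed home firmly means some 15 to 35 N; 60 N damages it.
- pounder_mid (a point): Wooden pounder (tamper), 112 high, 0.2 to 0.4 kg, upright: flat round foot of diameter 72, 20 thick, cone from there to 40 mm, straight round handle of diameter 33 from 46 to 96 mm above the foot's underside, narrower rounded end above it. This point: on its axis, half-way up, 56 mm above the underside; z up along the axis.
- pounder: The same pounder; origin at the centre of the foot's flat underside, z up along its axis.
- mat: Round cork mat, diameter 110, 6 thick, fixed to the worktop; origin at the centre of its underside. The pounder stands on it at the start and must stand on it again.
- garlic_mid (a point): Bystander: garlic bulb, diameter 56; its centre.
- tomato_mid (a point): Bystander: red tomato, diameter about 72; its centre.
- spice_mid (a point): Bystander: spice jar with green lid, diameter 46, 106 high; its centre.

How it is judged:
On the way:
1. the pounder presses the follower level and firmly onto its stop, below the catches (contact force between pounder and follower above 11 N and z of follower in the frame of press below 0.0275 m and angle between follower's own z axis and vertical below 0.035 rad and angle between pounder's own z axis and vertical below 0.05 rad), for 0.2 s.
At the end, for the whole second after the job is handed in: The follower is held down by all three catches (top at most 30.5 mm above the pot's underside, level within 1.7 degrees); the pounder stands still and upright (within 3.4 degrees) on the cork mat, its axis within 25 mm of the mat's centre (z of follower in the frame of press below 0.0305 m and angle between follower's own z axis and vertical below 0.03 rad and horizontal distance between pounder and mat below 0.025 m and z of pounder in the frame of mat between 0.003 and 0.009 m and angle between pounder's own z axis and vertical below 0.06 rad and linear speed of pounder below 0.02 m/s); the robot touches nothing.
It fails at once if the follower is rammed: pressed with more than 60 N (contact force between pounder and follower above 60 N).
It fails at once if the gripper or arm touches the follower (contact force between any of the fingers, the arm and follower above 0.5 N).
It fails at once if a bystander is displaced by more than 30 mm (distance of any of garlic_mid, tomato_mid, spice_mid from where it was at the start of the episode above 0.03 m).
It also fails if it takes over 58 s, if anything falls off the work surface, if the arm or the gripper's body presses on something with over 40 N, if the wrist force passes 120 N, or if a joint passes its speed limit or range.

## Working session

There is one attempt and no reset: what is moved stays moved. The work goes in short steps, Python scripts to look and compute and a tool call to move; the robot and the scene stay as the last step left them, time stands still between calls to the robot, and variables do not carry over. Pictures are saved under pics/ and viewed, at most 10 in all, crops included, and the job is handed in when it is done.

Besides the shell and the picture viewer there is one more tool, called after "Call:" by a JSON object that holds its "method" and its "body". play_rows: Moves the arm, as the interface text tells. Its arguments: {"type":"object","properties":{"motion":{"type":"array"},"squeeze":{"type":"number"}},"required":["motion"]}

```bash
mkdir -p pics
python3 - <<'E'
from workcell import observe, viewer, bot
import cv2,numpy as np
s=observe();print(s,bot.pinch_z)
for n in("side","top"):
    p,d=viewer.grab_frame(n);cv2.imwrite(f"pics/{n}0.png",p[:,:,::-1]);np.savez(f"{n}0.npz",p=p,d=d);print(n,viewer.camera_info(n))
E
```

```text
{'clock': 0.0, 'qpos': array([ 1.19880572,  0.5220264 , -0.03629354,  1.60000461,  0.02122591,
        1.02112128, -0.11280304]), 'qd': array([ 0.00028862, -0.00011848, -0.001688  , -0.00032788,  0.00060253,
       -0.00054441, -0.00154595]), 'joint_efforts': array([ 3.42338017e-04, -9.27087021e+01,  1.98035449e+00, -3.69930196e+01,
        1.78434985e-02,  8.16038169e-03, -2.73659145e-05]), 'position': array([ 0.18560419, -0.59644316,  0.23071963]), 'tool_rot': array([-3.14042478e+00,  1.23712164e-04,  3.01761790e-01]), 'force': array([ 0.20359035, -0.52345064,  0.79340688]), 'moment': array([0.0116776 , 0.04542724, 0.04136562]), 'finger_force': 0.0, 'grip_width': 0.08544336213604842} 0.0187
side {'fx': 492.883163026353, 'fy': 492.883163026353, 'cx': 314.303574309643, 'cy': 234.03915962469156, 'R': array([[-0.82930478, -0.55870656, -0.01002797],
       [-0.35019913,  0.5336279 , -0.76980636],
       [ 0.43544706, -0.63489231, -0.63819872]]), 't': array([0.40635982, 0.31511298, 0.74063585])}
top {'fx': 590.8577910818627, 'fy': 590.8577910818627, 'cx': 316.41772963496504, 'cy': 238.7505394196591, 'R': array([[ 0.02402803, -0.99965205,  0.01088299],
       [-0.99233325, -0.02516942, -0.12100089],
       [ 0.1212327 , -0.00789214, -0.99259274]]), 't': array([-0.13810393,  0.58503093,  1.34240639])}
```

View pics/top0.png

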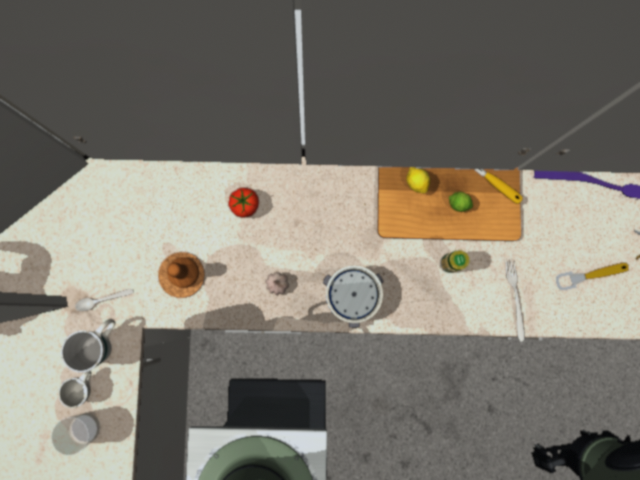

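View pics/side0.png

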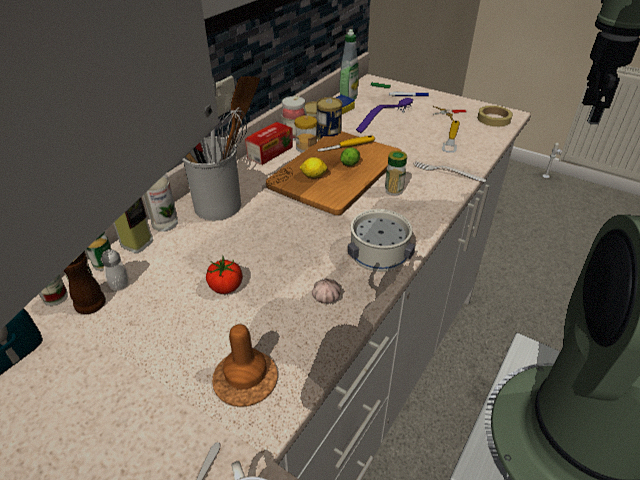

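The top view shows the pounder knob near (177,268) on its mat (182,275), garlic (278,283), press (354,294), tomato (243,202) and spice jar (457,261). The side view shows the pounder at (242,360) and the press at (381,238). Next I'll measure positions with rays and depth.

```bash
cat > h.py <<'E'
from workcell import observe, viewer, bot
import cv2,numpy as np
from scipy.optimize import least_squares
def cloud(n,d):
    c=viewer.camera_info(n);v,u=np.mgrid[:480,:640]
    X=np.stack([(u-c['cx'])/c['fx']*d,(v-c['cy'])/c['fy']*d,d],-1)
    return (X-c['t'])@c['R']
def ray(n,uv,z):
    c=viewer.camera_info(n);r=np.array([(uv[0]-c['cx'])/c['fx'],(uv[1]-c['cy'])/c['fy'],1])@c['R'];o=-c['R'].T@c['t']
    return o+r*(z-o[2])/r[2]
def circ(P,r=None):
    f=(lambda p:np.hypot(P[:,0]-p[0],P[:,1]-p[1])-(p[2] if r is None else r))
    s=least_squares(f,[*np.median(P[:,:2],0),r or .05],loss='soft_l1',f_scale=.002);return s.x,np.sqrt(np.mean(s.fun**2))
E
python3 - <<'E'
from h import *
np.set_printoptions(precision=4,suppress=True)
for n,boxes in(("top",dict(pounder=(155,250,210,300),press=(320,260,390,330))),("side",dict(pounder=(205,320,282,405),press=(342,205,420,272)))):
    f=np.load(n+"0.npz");W=cloud(n,f['d'])
    hsv=cv2.cvtColor(f['p'],cv2.COLOR_RGB2HSV)
    for k,(a,b,c,e) in boxes.items():
        P=W[b:e,a:c].reshape(-1,3);H=hsv[b:e,a:c].reshape(-1,3).astype(int)
        if k=="pounder":
            wood=(H[:,1]>110)
            for lo,hi,r in((.055,.1,.0165),(.1,.13,None),(.007,.024,.036)):
                m=wood&(P[:,2]>lo)&(P[:,2]<hi);print(n,k,lo,m.sum(),circ(P[m],r) if m.sum()>5 else '',P[m].mean(0))
            m=wood&(P[:,2]<.012)&(P[:,2]>0.002);Q=P[m];hh=cv2.convexHull(Q[:,:2].astype(np.float32))[:,0];print(" mat",m.sum(),circ(hh),cv2.minEnclosingCircle(hh),Q[:,2].mean(),"zmax",P[wood][:,2].max())
        else:
            m=(P[:,2]>.068)&(P[:,2]<.077);Q=P[m];hh=cv2.convexHull(Q[:,:2].astype(np.float32))[:,0];print(n,k,m.sum(),circ(hh),circ(Q),Q[:,2].mean())
            cx=circ(hh)[0][:2];m=(np.hypot(*(P[:,:2]-cx).T)<.045)&(P[:,2]<.068)&(P[:,2]>.04);Q=P[m]
            A=np.c_[Q[:,:2]-cx,np.ones(len(Q))];print(" follower plane",np.linalg.lstsq(A,Q[:,2],rcond=None)[0],m.sum())
    if n=="top":
        for k,(u,v) in dict(garlic=(278,283),tomato=(243,202),spice=(457,261),cab=(300,120),cab2=(300,155),table=(300,240),cart=(280,400),edge=(250,326)).items():print(k,W[v,u])
E
```

```text
top pounder 0.055 64 (array([0.5045, 0.1876, 0.0165]), np.float64(0.0004550045261582119)) [0.5009 0.175  0.0774]
top pounder 0.1 178 (array([0.5039, 0.1851, 0.0112]), np.float64(0.0037386680999525967)) [0.5039 0.1845 0.1133]
top pounder 0.007 291 (array([0.4992, 0.1916, 0.036 ]), np.float64(0.009439446879948302)) [0.4911 0.1918 0.0105]
 mat 702 (array([0.499 , 0.1939, 0.0524]), np.float64(0.0006945268640217224)) ((0.49941766262054443, 0.19389231503009796), 0.05370313674211502) 0.006046624091498586 zmax 1.4047550846105132
top press 392 (array([ 0.4623, -0.2109,  0.0638]), np.float64(0.00027959228833326856)) (array([ 0.4622, -0.2107,  0.0612]), np.float64(0.0022863673320582174)) 0.0713888916232874
 follower plane [-0.0019  0.0433  0.0573] 1227
garlic [ 0.4827 -0.0377  0.043 ]
tomato [0.6679 0.0489 0.052 ]
spice [ 0.5384 -0.4357  0.1028]
cab [ 0.6606 -0.0941  0.6799]
cab2 [ 0.6451 -0.0926  0.568 ]
table [ 0.5884 -0.0847  0.0027]
cart [ 0.1074 -0.0154 -0.7267]
edge [ 0.3821  0.0276 -0.004 ]
side pounder 0.055 353 (array([0.4839, 0.2067, 0.0165]), np.float64(0.005106560763360203)) [0.4956 0.1962 0.0774]
side pounder 0.1 334 (array([0.5023, 0.1904, 0.0108]), np.float64(0.0033032493523124417)) [0.5006 0.1919 0.1119]
side pounder 0.007 385 (array([0.5051, 0.188 , 0.036 ]), np.float64(0.0085369804674323)) [0.4854 0.2086 0.0132]
 mat 1501 (array([0.501 , 0.1943, 0.0549]), np.float64(0.010981108002119662)) ((0.5231683254241943, 0.1744883507490158), 0.08537045121192932) 0.00558331804276785 zmax 0.7193237913967899
side press 407 (array([ 0.4629, -0.2107,  0.0645]), np.float64(0.0009010473459781498)) (array([ 0.4622, -0.2096,  0.0614]), np.float64(0.002020977692564688)) 0.07057439225142992
 follower plane [-0.0045  0.0473  0.0572] 859
```

Call:
{"method": "play_rows", "body": {"motion": [[3.5,-1.5,0,0,0,0,1],[7.5,-3,0,0,0,0,1],[12,-5,0,0,0,0,1],[16,-6.5,0,0,0,0,1],[20,-8,0,0,0,0,1]]}}

```text
clock: 0.6
position: [0.3541, -0.4595, 0.2312]
tool_rot: [-3.141, 0.0, 0.302]
force: [0.3, -0.6, 0.4]
grip_width: 0.085
finger_force: 0.0
```

```bash
cat >> h.py <<'E'
def go(x,y,z,yaw=None):
    from scipy.spatial.transform import Rotation as R
    s=observe();T=R.from_euler('xyz',s['tool_rot']);Y=s['tool_rot'][2] if yaw is None else yaw
    G=R.from_euler('xyz',[np.pi,0,Y])
    print('clock',s['clock'],'pos',s['position'].round(4),'rpy',s['tool_rot'].round(4),'q',s['qpos'].round(2),'F',s['force'].round(1),'grip',s['grip_width'],s['finger_force'])
    print('shift cm',(T.inv().apply(np.array([x,y,z])-s['position'])*100).round(2),'turn',(T.inv()*G).as_rotvec().round(4))
E
python3 -c "
from h import *
go(.504,.188,.2)"
```

```text
clock 0.6 pos [ 0.3541 -0.4595  0.2312] rpy [-3.1412e+00  1.0000e-04  3.0190e-01] q [ 0.87  0.45 -0.08  1.72  0.04  0.97 -0.49] F [ 0.3 -0.6  0.4] grip 0.08499894129428973 0.0
shift cm [ 33.56 -57.36   3.13] turn [-0.0003  0.0001 -0.    ]
```

Call:
{"method": "play_rows", "body": {"motion": [[2.5,-3,0,0,0,0,1],[5,-6,0,0,0,0,1],[8,-10,0,0,0,0,1],[11,-14,0,0,0,0,1],[14,-18,0,0,0,0,1]]}}

```text
clock: 1.1
position: [0.4333, -0.2456, 0.2312]
tool_rot: [-3.142, 0.0, 0.301]
force: [1.9, 0.1, -0.3]
grip_width: 0.0854
finger_force: 0.0
```

Call:
{"method": "play_rows", "body": {"motion": [[2,-4,0,0,0,0,1],[4,-8,0,0,0,0,1],[6,-12,0,0,0,0,1],[8,-16,0,0,0,0,1],[10,-20,0,0,0,0,1]]}}

```text
clock: 1.6
position: [0.469, -0.025, 0.2313]
tool_rot: [3.142, 0.0, 0.302]
force: [0.9, 0.6, -1.3]
grip_width: 0.0853
finger_force: 0.0
```

```bash
python3 -c "
from h import *
go(.504,.188,.2)"
```

```text
clock 1.6 pos [ 0.469  -0.025   0.2313] rpy [3.1415e+00 1.0000e-04 3.0160e-01] q [ 0.14  0.28 -0.26  1.98  0.1   0.88 -1.44] F [ 0.9  0.6 -1.3] grip 0.08527455483101681 0.0
shift cm [  9.67 -19.3    3.13] turn [0.     0.0001 0.    ]
```

Call:
{"method": "play_rows", "body": {"motion": [[2,-4,1,0,0,0,1],[4,-8,2,0,0,0,1],[6,-12,3,0,0,0,1],[8,-15,3,0,0,0,1],[9,-17,3,0,0,0,1]]}}

```text
clock: 2.1
position: [0.5046, 0.1652, 0.2008]
tool_rot: [-3.141, 0.001, 0.304]
force: [-0.0, 0.2, -0.5]
grip_width: 0.0855
finger_force: 0.0
```

Call:
{"method": "play_rows", "body": {"motion": [[0,0,0,0,0,0,1],[0,0,0,0,0,0,1],[0,0,0,0,0,0,1],[0,0,0,0,0,0,1],[0,0,0,0,0,0,1]]}}

```text
clock: 2.6
position: [0.5046, 0.1615, 0.2014]
tool_rot: [3.141, -0.0, 0.301]
force: [0.3, 0.5, -0.1]
grip_width: 0.0857
finger_force: 0.0
```

```bash
python3 -c "
from h import *
go(.504,.188,.2)"
```

```text
clock 2.6 pos [0.5046 0.1615 0.2014] rpy [ 3.1414e+00 -1.0000e-04  3.0070e-01] q [-0.19  0.42 -0.31  1.87  0.16  0.87 -1.85] F [ 0.3  0.5 -0.1] grip 0.085718356086993 0.0
shift cm [ 0.72 -2.55  0.14] turn [ 0.0002 -0.0001 -0.    ]
```

Call:
{"method": "play_rows", "body": {"motion": [[0.7,-2.5,0,0,0,0,1],[0.7,-2.5,3,0,0,0,1],[0.7,-2.5,6,0,0,0,1],[0.7,-2.5,7,0,0,0,1],[0.7,-2.5,7,0,0,0,1]]}}

```text
clock: 3.1
position: [0.5033, 0.1877, 0.1305]
tool_rot: [3.141, 0.002, 0.301]
force: [-0.3, 0.7, 1.1]
grip_width: 0.0854
finger_force: 0.0
```

```bash
python3 -c "
from h import *
go(.504,.188,.063)
for n,a,b,c,e in(('side',170,290,330,420),('top',120,220,240,330)):
  p,d=viewer.grab_frame(n);cv2.imwrite('pics/%s1.png'%n,cv2.resize(p[b:e,a:c,::-1],None,fx=3,fy=3))
a=cv2.imread('pics/side1.png');b=cv2.imread('pics/top1.png');k=np.zeros((400,800,3),np.uint8);h=min(400,a.shape[0]);k[:h,:430]=a[:h,:430];k[:330,435:795]=b;cv2.imwrite('pics/c1.png',k)"
```

```text
clock 3.1 pos [0.5033 0.1877 0.1305] rpy [3.1414e+00 2.2000e-03 3.0150e-01] q [-0.25  0.53 -0.29  1.91  0.22  0.73 -1.94] F [-0.3  0.7  1.1] grip 0.08538079426473363 0.0
shift cm [ 0.09 -0.01  6.75] turn [0.0002 0.0022 0.    ]
```

View pics/c1.png

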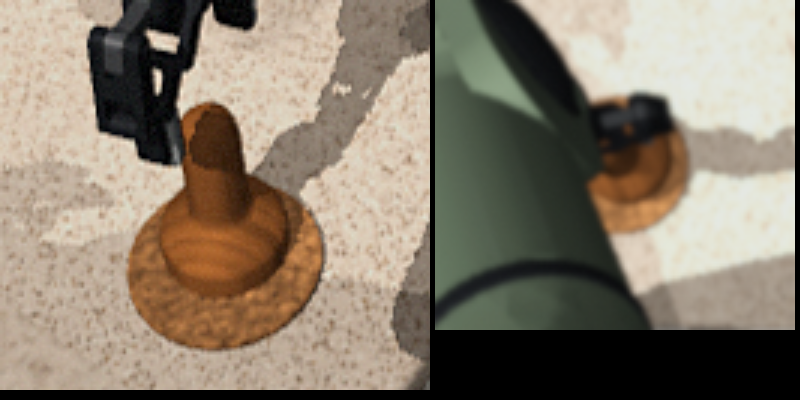

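The side crop shows the open fingers straddling the handle: tips near (160,160) and (240,20), knob top near (212,105). I'll go down.

Call:
{"method": "play_rows", "body": {"motion": [[0,0,2,0,0,0,1],[0,0,4,0,0,0,1],[0,0,6,0,0,0,1],[0,0,6.7,0,0,0,1],[0,0,6.7,0,0,0,1]]}}

```text
clock: 3.7
position: [0.504, 0.1883, 0.0647]
tool_rot: [3.142, -0.0, 0.302]
force: [0.3, 0.2, 0.7]
grip_width: 0.0861
finger_force: 0.0
```

Call:
{"method": "play_rows", "body": {"motion": [[0,0,0,0,0,0,0.4],[0,0,0,0,0,0,0.1],[0,0,0,0,0,0,-0.2],[0,0,0,0,0,0,-0.6],[0,0,0,0,0,0,-1]], "squeeze": 100}}

```text
clock: 4.2
position: [0.5043, 0.1883, 0.0649]
tool_rot: [3.142, -0.001, 0.301]
force: [-0.5, -0.9, 8.4]
grip_width: 0.0312
finger_force: 97.9
```

Call:
{"method": "play_rows", "body": {"motion": [[0,0,0,0,0,0,-1],[0,0,0,0,0,0,-1],[0,0,0,0,0,0,-1],[0,0,0,0,0,0,-1],[0,0,0,0,0,0,-1]]}}

```text
clock: 4.7
position: [0.5043, 0.1883, 0.0649]
tool_rot: [3.142, -0.001, 0.301]
force: [-1.1, -1.7, 8.1]
grip_width: 0.0313
finger_force: 97.9
```

```bash
python3 -c "
from h import *
go(.504,.188,.18)
p,d=viewer.grab_frame('side');cv2.imwrite('pics/side2.png',cv2.resize(p[290:420,170:330,::-1],None,fx=4,fy=4))"
```

```text
clock 4.7 pos [0.5043 0.1883 0.0649] rpy [ 3.1415e+00 -1.0000e-03  3.0150e-01] q [-0.28  0.64 -0.25  1.94  0.27  0.59 -1.98] F [-1.1 -1.7  8.1] grip 0.0312912772310405 97.93031009612605
shift cm [ -0.02   0.02 -11.51] turn [ 0.    -0.001 -0.   ]
```

View pics/side2.png

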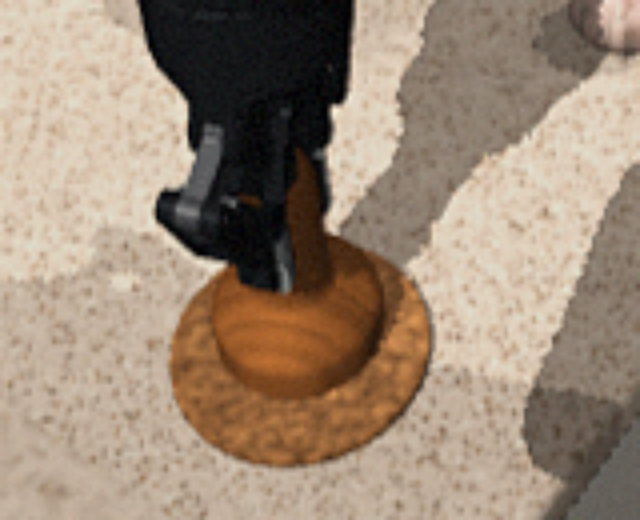

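Fingers are closed on the handle at about (285,230), and the foot is upright on the mat. Lift.

Call:
{"method": "play_rows", "body": {"motion": [[0,0,-1,0,0,0,-1],[0,0,-3,0,0,0,-1],[0,0,-6,0,0,0,-1],[0,0,-9,0,0,0,-1],[0,0,-11,0,0,0,-1]]}}

```text
clock: 5.25
position: [0.5039, 0.1884, 0.1767]
tool_rot: [-3.141, -0.001, 0.302]
force: [0.1, 1.2, -3.9]
grip_width: 0.0314
finger_force: 99.6
```

Run:
```python
from h import *
go(.4625,-.2108,.2)
s=observe();t=s['position']
np.set_printoptions(precision=4,suppress=True)
for n in("side","top"):
    p,d=viewer.grab_frame(n);np.savez(n+"3.npz",p=p,d=d);W=cloud(n,d)
    H=cv2.cvtColor(p,cv2.COLOR_RGB2HSV)
    if n=="top":
        m=(H[...,1]>80)&(W[...,2]<.012)&(W[...,2]>.002)&(np.hypot(W[...,0]-.499,W[...,1]-.194)<.07)
        print("mat seen",m.sum());continue
    m=(H[...,1]>110)&(np.hypot(W[...,0]-t[0],W[...,1]-t[1])<.05)&(W[...,2]>.06)
    Q=W[m];print(len(Q),Q[:,2].min(),Q[:,2].max())
    z0=t[2]-.0589
    print("zhist",np.histogram(Q[:,2],np.arange(.1,.24,.01)))
    for lo,hi,r in((.003,.018,.036),(.046,.06,.0165)):
        P=Q[(Q[:,2]>z0+lo)&(Q[:,2]<z0+hi)]
        f=lambda x:np.hypot(P[:,0]-x[0],P[:,1]-x[1])-r
        s_=least_squares(f,t[:2],loss='soft_l1',f_scale=.002);print(lo,len(P),s_.x,s_.x-t[:2],np.median(abs(s_.fun)))
```

```text
clock 5.25 pos [0.5039 0.1884 0.1767] rpy [-3.1413e+00 -1.3000e-03  3.0180e-01] q [-0.24  0.47 -0.31  1.87  0.19  0.83 -1.91] F [ 0.1  1.2 -3.9] grip 0.03140194559446304 99.62417201371863
shift cm [-15.82  36.88  -2.36] turn [-0.0003 -0.0013  0.    ]
2623 0.12012361273806488 0.45330380169217177
zhist (array([  0,   0, 156, 268, 562, 305,  96,  47,  63,  66,  61,  66, 145]), array([0.1 , 0.11, 0.12, 0.13, 0.14, 0.15, 0.16, 0.17, 0.18, 0.19, 0.2 ,
       0.21, 0.22, 0.23]))
0.003 272 [0.5051 0.1882] [ 0.0012 -0.0002] 0.0004096851883540857
0.046 88 [0.5047 0.189 ] [0.0007 0.0007] 0.00041466523823806105
mat seen 705
```

Call:
{"method": "play_rows", "body": {"motion": [[-1,2,-1,0,0,0,-1],[-2.5,6,-2,0,0,0,-1],[-4,9.5,-2.5,0,0,0,-1],[-5.5,13,-2.5,0,0,0,-1],[-7,16.5,-2.5,0,0,0,-1]]}}

```text
clock: 5.85
position: [0.4851, 0.0084, 0.1986]
tool_rot: [-3.141, 0.001, 0.302]
force: [0.8, -1.6, -4.1]
grip_width: 0.0308
finger_force: 100.0
```

Call:
{"method": "play_rows", "body": {"motion": [[-1.5,3.5,0,0,0,0,-1],[-3,7.5,0,0,0,0,-1],[-5,11.5,0,0,0,0,-1],[-7,16,0,0,0,0,-1],[-8,19,0,0,0,0,-1]]}}

```text
clock: 6.35
position: [0.4643, -0.1986, 0.1984]
tool_rot: [-3.141, 0.002, 0.299]
force: [0.7, 0.7, -3.8]
grip_width: 0.0312
finger_force: 100.1
```

Call:
{"method": "play_rows", "body": {"motion": [[-0.3,0.5,0,0,0,0,-1],[-0.6,1,0,0,0,0,-1],[-0.8,1.4,0,0,0,0,-1],[-0.8,1.4,0,0,0,0,-1],[-0.8,1.4,0,0,0,0,-1]]}}

```text
clock: 6.85
position: [0.4628, -0.2102, 0.1992]
tool_rot: [-3.141, -0.0, 0.303]
force: [0.1, 0.5, -3.5]
grip_width: 0.031
finger_force: 100.3
```

Run:
```python
from h import *
go(.4615,-.2107,.13)
t=observe()['position']
p,d=viewer.grab_frame('side');W=cloud('side',d);H=cv2.cvtColor(p,cv2.COLOR_RGB2HSV)
m=(H[...,1]>110)&(np.hypot(W[...,0]-t[0],W[...,1]-t[1])<.05)&(W[...,2]>.06);Q=W[m];z0=t[2]-.0589
for lo,hi,r in((.003,.018,.036),(.046,.06,.0165)):
    P=Q[(Q[:,2]>z0+lo)&(Q[:,2]<z0+hi)];f=lambda x:np.hypot(P[:,0]-x[0],P[:,1]-x[1])-r
    s_=least_squares(f,t[:2],loss='soft_l1',f_scale=.002);print(lo,len(P),s_.x,s_.x-t[:2],np.median(abs(s_.fun)))
```

```text
clock 6.85 pos [ 0.4628 -0.2102  0.1992] rpy [-3.1413 -0.      0.3029] q [ 0.48  0.38 -0.21  1.93  0.11  0.84 -1.06] F [ 0.1  0.5 -3.5] grip 0.031035936897025607 100.34230969380587
shift cm [-0.14  0.01  6.92] turn [-0.0003 -0.      0.    ]
0.003 215 [ 0.46394188 -0.21047896] [ 0.00112824 -0.00027695] 0.0005855782127815803
0.046 71 [ 0.46371579 -0.20940662] [0.00090215 0.00079539] 0.0006975301598314068
```

Call:
{"method": "play_rows", "body": {"motion": [[-0.1,0,1.5,0,0,0,-1],[-0.1,0,3.5,0,0,0,-1],[-0.1,0,5.5,0,0,0,-1],[-0.1,0,7,0,0,0,-1],[-0.1,0,7.4,0,0,0,-1]], "squeeze": 120}}

```text
clock: 7.4
position: [0.4612, -0.2105, 0.124]
tool_rot: [-3.14, 0.001, 0.303]
force: [0.9, -0.0, -3.9]
grip_width: 0.0313
finger_force: 118.9
```

Call:
{"method": "play_rows", "body": {"motion": [[0,0,0.4,0,0,0,-1],[0,0,0.8,0,0,0,-1],[0,0,1.2,0,0,0,-1],[0,0,1.5,0,0,0,-1],[0,0,1.5,0,0,0,-1]]}}

```text
clock: 7.9
position: [0.462, -0.2113, 0.1103]
tool_rot: [3.141, -0.001, 0.302]
force: [1.8, 1.0, -1.0]
grip_width: 0.0308
finger_force: 119.2
```

Call:
{"method": "play_rows", "body": {"motion": [[0,0,0.2,0,0,0,-1],[0,0,0.5,0,0,0,-1],[0,0,0.8,0,0,0,-1],[0,0,1.1,0,0,0,-1],[0,0,1.3,0,0,0,-1]]}}

```text
clock: 8.4
position: [0.462, -0.2113, 0.0972]
tool_rot: [3.141, -0.001, 0.302]
force: [0.1, 2.8, 6.5]
grip_width: 0.0308
finger_force: 119.8
```

Run:
```python
from h import *
go(.4615,-.2107,.085)
p,d=viewer.grab_frame('side');cv2.imwrite('pics/s4.png',cv2.resize(p[130:290,310:450,::-1],None,fx=3.5,fy=3.5))
```

```text
clock 8.4 pos [ 0.462  -0.2113  0.0972] rpy [ 3.1413e+00 -5.0000e-04  3.0180e-01] q [ 0.45  0.54 -0.18  2.01  0.17  0.61 -1.11] F [0.1 2.8 6.5] grip 0.030849775311993163 119.80709026101977
shift cm [-0.03 -0.08  1.22] turn [ 0.0003 -0.0005 -0.    ]
```

View pics/s4.png

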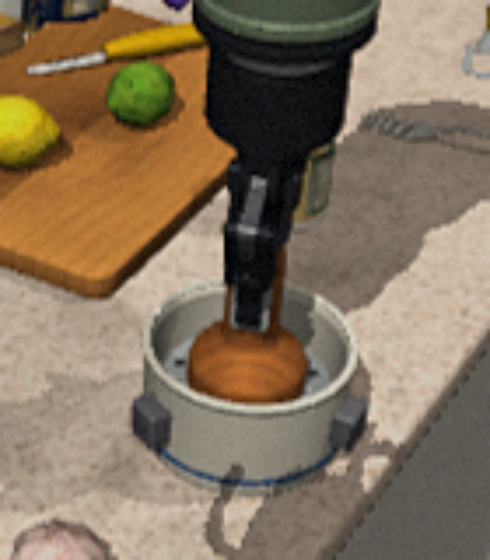

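The foot at (245,365) sits centred in the pot on the follower, and the fingers are clear of the rim. The contact force is about 10 N, which matches the catches. Continue in fine steps.

Call:
{"method": "play_rows", "body": {"motion": [[0,0,0.2,0,0,0,-1],[0,0,0.4,0,0,0,-1],[0,0,0.6,0,0,0,-1],[0,0,0.8,0,0,0,-1],[0,0,0.9,0,0,0,-1]]}}

```text
clock: 8.95
position: [0.4618, -0.2114, 0.0881]
tool_rot: [3.141, -0.0, 0.302]
force: [2.0, 1.0, 0.5]
grip_width: 0.0311
finger_force: 119.3
```

Call:
{"method": "play_rows", "body": {"motion": [[0,0,0.05,0,0,0,-1],[0,0,0.1,0,0,0,-1],[0,0,0.15,0,0,0,-1],[0,0,0.2,0,0,0,-1],[0,0,0.2,0,0,0,-1]]}}

```text
clock: 9.45
position: [0.4617, -0.2114, 0.0863]
tool_rot: [3.142, 0.0, 0.302]
force: [0.8, 0.5, 0.7]
grip_width: 0.0306
finger_force: 119.3
```

Call:
{"method": "play_rows", "body": {"motion": [[0,0,0.05,0,0,0,-1],[0,0,0.1,0,0,0,-1],[0,0,0.15,0,0,0,-1],[0,0,0.15,0,0,0,-1],[0,0,0.15,0,0,0,-1]]}}

```text
clock: 9.95
position: [0.4617, -0.2114, 0.0848]
tool_rot: [-3.142, 0.0, 0.302]
force: [2.6, -0.3, 1.2]
grip_width: 0.0308
finger_force: 119.4
```

Call:
{"method": "play_rows", "body": {"motion": [[0,0,0.05,0,0,0,-1],[0,0,0.05,0,0,0,-1],[0,0,0.1,0,0,0,-1],[0,0,0.1,0,0,0,-1],[0,0,0.1,0,0,0,-1]]}}

```text
clock: 10.45
position: [0.4617, -0.2114, 0.0838]
tool_rot: [3.142, 0.0, 0.302]
force: [3.0, 0.3, 1.3]
grip_width: 0.0307
finger_force: 119.4
```

Call:
{"method": "play_rows", "body": {"motion": [[0,0,0.05,0,0,0,-1],[0,0,0.05,0,0,0,-1],[0,0,0.1,0,0,0,-1],[0,0,0.1,0,0,0,-1],[0,0,0.1,0,0,0,-1]]}}

```text
clock: 10.95
position: [0.4617, -0.2113, 0.0828]
tool_rot: [-3.142, -0.0, 0.302]
force: [1.7, -0.5, 1.7]
grip_width: 0.0306
finger_force: 119.4
```

Call:
{"method": "play_rows", "body": {"motion": [[0,0,0.05,0,0,0,-1],[0,0,0.05,0,0,0,-1],[0,0,0.1,0,0,0,-1],[0,0,0.1,0,0,0,-1],[0,0,0.1,0,0,0,-1]]}}

```text
clock: 11.45
position: [0.4617, -0.2113, 0.0818]
tool_rot: [3.142, 0.0, 0.302]
force: [2.6, -0.8, 2.8]
grip_width: 0.0307
finger_force: 119.4
```

Call:
{"method": "play_rows", "body": {"motion": [[0,0,0.03,0,0,0,-1],[0,0,0.06,0,0,0,-1],[0,0,0.06,0,0,0,-1],[0,0,0.06,0,0,0,-1],[0,0,0.06,0,0,0,-1]]}}

```text
clock: 11.95
position: [0.4617, -0.2113, 0.0812]
tool_rot: [-3.142, -0.0, 0.302]
force: [2.6, -2.1, 2.1]
grip_width: 0.0306
finger_force: 119.5
```

Call:
{"method": "play_rows", "body": {"motion": [[0,0,0.02,0,0,0,-1],[0,0,0.04,0,0,0,-1],[0,0,0.04,0,0,0,-1],[0,0,0.04,0,0,0,-1],[0,0,0.04,0,0,0,-1]]}}

```text
clock: 12.45
position: [0.4618, -0.2113, 0.0809]
tool_rot: [3.141, -0.0, 0.302]
force: [1.9, -0.8, 5.3]
grip_width: 0.0311
finger_force: 119.8
```

Call:
{"method": "play_rows", "body": {"motion": [[0,0,0.02,0,0,0,-1],[0,0,0.03,0,0,0,-1],[0,0,0.03,0,0,0,-1],[0,0,0.03,0,0,0,-1],[0,0,0.03,0,0,0,-1]]}}

```text
clock: 12.95
position: [0.4618, -0.2114, 0.0807]
tool_rot: [3.141, -0.0, 0.302]
force: [1.1, -0.2, 8.4]
grip_width: 0.0309
finger_force: 120.2
```

Call:
{"method": "play_rows", "body": {"motion": [[0,0,0.01,0,0,0,-1],[0,0,0.02,0,0,0,-1],[0,0,0.02,0,0,0,-1],[0,0,0.02,0,0,0,-1],[0,0,0.02,0,0,0,-1]]}}

```text
clock: 13.45
position: [0.4619, -0.2114, 0.0806]
tool_rot: [3.141, -0.0, 0.302]
force: [1.5, -0.6, 10.6]
grip_width: 0.031
finger_force: 120.3
```

Call:
{"method": "play_rows", "body": {"motion": [[0,0,0.02,0,0,0,-1],[0,0,0.04,0,0,0,-1],[0,0,0.06,0,0,0,-1],[0,0,0.08,0,0,0,-1],[0,0,0.08,0,0,0,-1]]}}

```text
clock: 13.95
position: [0.4621, -0.2114, 0.0802]
tool_rot: [3.141, -0.001, 0.302]
force: [1.1, -0.5, 19.6]
grip_width: 0.0307
finger_force: 121.1
```

Call:
{"method": "play_rows", "body": {"motion": [[0,0,0,0,0,0,-1],[0,0,0,0,0,0,-1],[0,0,0,0,0,0,-1],[0,0,0,0,0,0,-1],[0,0,0,0,0,0,-1]]}}

```text
clock: 14.45
position: [0.4621, -0.2114, 0.0802]
tool_rot: [3.141, -0.001, 0.302]
force: [0.5, -0.2, 19.8]
grip_width: 0.0308
finger_force: 121.1
```

Held about 23 N for over 0.5 s at a plausible stop height of about 21 mm. Now lift.

Call:
{"method": "play_rows", "body": {"motion": [[0,0,-0.3,0,0,0,-1],[0,0,-1,0,0,0,-1],[0,0,-2,0,0,0,-1],[0,0,-3.5,0,0,0,-1],[0,0,-5,0,0,0,-1]]}}

```text
clock: 14.95
position: [0.4608, -0.211, 0.1301]
tool_rot: [-3.14, 0.001, 0.302]
force: [0.7, 0.6, -3.5]
grip_width: 0.031
finger_force: 118.9
```

Call:
{"method": "play_rows", "body": {"motion": [[0,0,-2,0,0,0,-1],[0,0,-5,0,0,0,-1],[0,0,-7,0,0,0,-1],[0,0,-7,0,0,0,-1],[0,0,-7,0,0,0,-1]]}}

```text
clock: 15.45
position: [0.4611, -0.2112, 0.1993]
tool_rot: [-3.141, 0.001, 0.302]
force: [-0.2, 0.1, -4.1]
grip_width: 0.031
finger_force: 119.3
```

Run:
```python
from h import *
go(.503,.190,.2)
np.set_printoptions(precision=4,suppress=True)
p,d=viewer.grab_frame('side');W=cloud('side',d);P=W[150:280,340:425].reshape(-1,3);cx=np.array([.4625,-.2108])
m=(np.hypot(*(P[:,:2]-cx).T)<.045)&(P[:,2]<.068)&(P[:,2]>.015);Q=P[m]
A=np.c_[Q[:,:2]-cx,np.ones(len(Q))];print(m.sum(),np.linalg.lstsq(A,Q[:,2],rcond=None)[0],np.percentile(Q[:,2],[5,50,95]))
t=observe()['position'];H=cv2.cvtColor(p,cv2.COLOR_RGB2HSV)
m=(H[...,1]>110)&(np.hypot(W[...,0]-t[0],W[...,1]-t[1])<.05)&(W[...,2]>.09);Q=W[m];z0=t[2]-.0589
for lo,hi,r in((.003,.018,.036),(.046,.06,.0165)):
    P=Q[(Q[:,2]>z0+lo)&(Q[:,2]<z0+hi)];f=lambda x:np.hypot(P[:,0]-x[0],P[:,1]-x[1])-r
    s_=least_squares(f,t[:2],loss='soft_l1',f_scale=.002);print(lo,len(P),s_.x-t[:2],np.median(abs(s_.fun)))
cv2.imwrite('pics/s5.png',cv2.resize(p[150:290,320:450,::-1],None,fx=4,fy=4))
```

```text
clock 15.45 pos [ 0.4611 -0.2112  0.1993] rpy [-3.1413e+00  6.0000e-04  3.0170e-01] q [ 0.48  0.38 -0.22  1.93  0.11  0.84 -1.06] F [-0.2  0.1 -4.1] grip 0.030989917642110468 119.30367431603372
shift cm [ 15.92 -37.07  -0.07] turn [-0.0003  0.0006 -0.    ]
474 [-0.0017  0.0001  0.0284] [0.0263 0.0283 0.0306]
0.003 221 [ 0.0014 -0.0003] 0.0007551912192794788
0.046 83 [0.001  0.0006] 0.000689455243879207
```

View pics/s5.png

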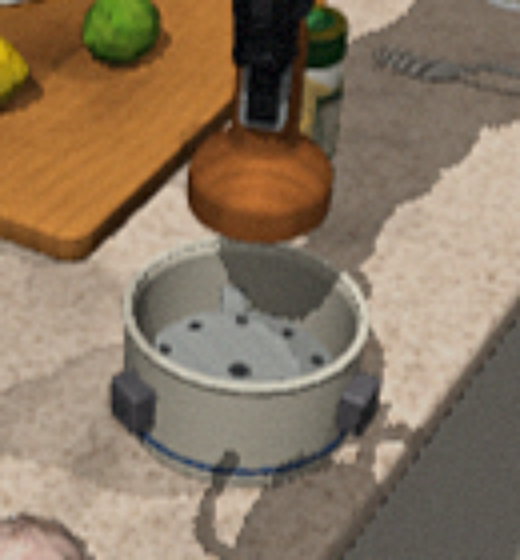

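The follower, at about (240,345), reads 28.4 mm and level, so it is clipped. I'll take the pounder back to the mat.

Call:
{"method": "play_rows", "body": {"motion": [[0.8,-2,0,0,0,0,-1],[2.4,-5.8,0,0,0,0,-1],[4,-9.5,0,0,0,0,-1],[5.5,-13,0,0,0,0,-1],[7,-17,0,0,0,0,-1]]}}

```text
clock: 16.0
position: [0.4772, -0.0271, 0.1983]
tool_rot: [-3.141, 0.002, 0.301]
force: [0.7, 0.5, -3.9]
grip_width: 0.0312
finger_force: 119.6
```

Call:
{"method": "play_rows", "body": {"motion": [[1.5,-3.5,0,0,0,0,-1],[3,-7.5,0,0,0,0,-1],[5,-11.5,0,0,0,0,-1],[6.5,-15.5,0,0,0,0,-1],[8,-19,0,0,0,0,-1]]}}

```text
clock: 16.5
position: [0.4969, 0.179, 0.1982]
tool_rot: [-3.141, 0.002, 0.303]
force: [0.5, -1.2, -4.8]
grip_width: 0.0309
finger_force: 119.6
```

Call:
{"method": "play_rows", "body": {"motion": [[0.3,-0.7,0,0,0,0,-1],[0.6,-1.5,0,0,0,0,-1],[0.6,-1.5,2,0,0,0,-1],[0.6,-1.5,5,0,0,0,-1],[0.6,-1.5,8,0,0,0,-1]]}}

```text
clock: 17.0
position: [0.499, 0.1919, 0.1182]
tool_rot: [3.141, 0.0, 0.3]
force: [1.1, 0.6, -4.4]
grip_width: 0.0308
finger_force: 119.9
```

Call:
{"method": "play_rows", "body": {"motion": [[0,0,1.5,0,0,0,-1],[0,0,3,0,0,0,-1],[0,0,4,0,0,0,-1],[0,0,4.5,0,0,0,-1],[0,0,4.5,0,0,0,-1]]}}

```text
clock: 17.5
position: [0.4989, 0.1926, 0.074]
tool_rot: [3.141, 0.001, 0.301]
force: [-0.2, -0.4, -3.5]
grip_width: 0.0308
finger_force: 119.8
```

```bash
python3 -c "
from h import *
go(.4985,.193,.065)"
```

```text
clock 17.5 pos [0.4989 0.1926 0.074 ] rpy [3.1414e+00 1.0000e-03 3.0130e-01] q [-0.28  0.62 -0.27  1.95  0.27  0.61 -2.  ] F [-0.2 -0.4 -3.5] grip 0.030801413329622777 119.75698184687644
shift cm [-0.03 -0.05  0.9 ] turn [0.0002 0.001  0.    ]
```

Call:
{"method": "play_rows", "body": {"motion": [[0,0,0.3,0,0,0,-1],[0,0,0.6,0,0,0,-1],[0,0,0.75,0,0,0,-1],[0,0,0.85,0,0,0,-1],[0,0,0.85,0,0,0,-1]]}}

```text
clock: 18.0
position: [0.4992, 0.1931, 0.066]
tool_rot: [-3.142, -0.0, 0.302]
force: [0.6, -0.3, -4.4]
grip_width: 0.0307
finger_force: 119.8
```

Call:
{"method": "play_rows", "body": {"motion": [[0,0,0.03,0,0,0,-1],[0,0,0.06,0,0,0,-1],[0,0,0.06,0,0,0,-1],[0,0,0.06,0,0,0,-1],[0,0,0.06,0,0,0,-1]]}}

```text
clock: 18.5
position: [0.4992, 0.1931, 0.0654]
tool_rot: [-3.142, -0.0, 0.302]
force: [-0.7, 0.5, -4.2]
grip_width: 0.0309
finger_force: 119.8
```

Call:
{"method": "play_rows", "body": {"motion": [[0,0,0.03,0,0,0,-1],[0,0,0.06,0,0,0,-1],[0,0,0.09,0,0,0,-1],[0,0,0.1,0,0,0,-1],[0,0,0.1,0,0,0,-1]]}}

```text
clock: 19.0
position: [0.4995, 0.1931, 0.065]
tool_rot: [3.141, -0.001, 0.302]
force: [-1.7, -1.4, 11.3]
grip_width: 0.0307
finger_force: 121.3
```

Call:
{"method": "play_rows", "body": {"motion": [[0,0,-0.05,0,0,0,-1],[0,0,-0.05,0,0,0,-0.3],[0,0,-0.05,0,0,0,0],[0,0,-0.05,0,0,0,0.5],[0,0,-0.05,0,0,0,1]], "squeeze": 30}}

```text
clock: 19.5
position: [0.4992, 0.1932, 0.0649]
tool_rot: [-3.141, -0.0, 0.302]
force: [-0.4, -1.0, 0.2]
grip_width: 0.0701
finger_force: 0.0
```

Call:
{"method": "play_rows", "body": {"motion": [[0,0,0,0,0,0,1],[0,0,0,0,0,0,1],[0,0,0,0,0,0,1],[0,0,0,0,0,0,1],[0,0,0,0,0,0,1]]}}

```text
clock: 20.0
position: [0.4992, 0.1931, 0.0649]
tool_rot: [3.142, 0.0, 0.302]
force: [0.0, -0.6, 0.6]
grip_width: 0.0859
finger_force: 0.0
```

Call:
{"method": "play_rows", "body": {"motion": [[0,0,-1,0,0,0,1],[0,0,-3,0,0,0,1],[0,0,-6,0,0,0,1],[0,0,-9,0,0,0,1],[0,0,-12,0,0,0,1]]}}

```text
clock: 20.5
position: [0.499, 0.1931, 0.1869]
tool_rot: [-3.141, -0.0, 0.302]
force: [1.0, 0.0, 0.5]
grip_width: 0.0853
finger_force: 0.0
```

Call:
{"method": "play_rows", "body": {"motion": [[0,0,-1,0,0,0,1],[0,0,-3,0,0,0,1],[0,0,-4,0,0,0,1],[0,0,-4,0,0,0,1],[0,0,-4,0,0,0,1]]}}

```text
clock: 21.0
position: [0.4989, 0.193, 0.2243]
tool_rot: [3.142, 0.001, 0.302]
force: [0.7, 0.0, -0.0]
grip_width: 0.0855
finger_force: 0.0
```

Run:
```python
from h import *
go(.5,.193,.2)
p,d=viewer.grab_frame('side');W=cloud('side',d);H=cv2.cvtColor(p,cv2.COLOR_RGB2HSV);t=np.array([.5,.193])
Q=W[(H[...,1]>110)&(np.hypot(W[...,0]-t[0],W[...,1]-t[1])<.06)&(W[...,2]<.13)]
for lo,hi,r in((.01,.024,.036),(.055,.075,.0165),(.08,.1,.0165)):
    P=Q[(Q[:,2]>lo)&(Q[:,2]<hi)&(np.hypot(Q[:,0]-t[0],Q[:,1]-t[1])<r+.006)];s_=least_squares(lambda x:np.hypot(P[:,0]-x[0],P[:,1]-x[1])-r,t,loss='soft_l1',f_scale=.002);print(lo,len(P),s_.x,np.median(abs(s_.fun)))
print('ztop',np.sort(Q[:,2])[-10:])
cv2.imwrite('pics/s6.png',p[:,:,::-1])
```

```text
clock 21.0 pos [0.4989 0.193  0.2243] rpy [3.1415e+00 5.0000e-04 3.0180e-01] q [-0.22  0.4  -0.34  1.83  0.16  0.93 -1.9 ] F [ 0.7  0.  -0. ] grip 0.0854834425270548 0.0
shift cm [0.1  0.03 2.43] turn [0.0001 0.0005 0.    ]
0.01 225 [0.50060323 0.1924444 ] 0.0004108423524311483
0.055 159 [0.50027608 0.19266394] 0.0003970879078959537
0.08 158 [0.50027051 0.19264627] 0.00032479169412737846
ztop [0.11860436 0.11862468 0.11865428 0.11876029 0.11881331 0.11897246
 0.11900772 0.11912461 0.11955876 0.11970216]
```

View pics/s6.png

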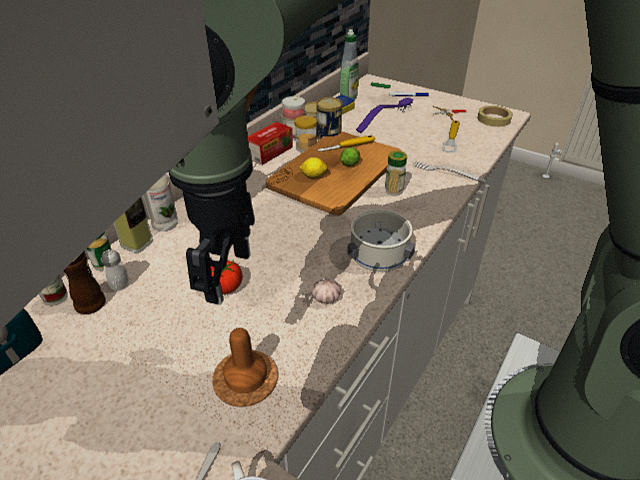

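The pounder stands upright and centred on the mat at (244,365), the follower is still down in the pot at (381,238), and the bystanders haven't moved. The gripper is clear, so I'm handing in.

```bash
python3 -c "
from workcell import bot
print(bot.job_done())"
```

```text
the job is handed in; nothing more can be done
None
```

I pressed the follower home at about 23 N and it is clipped down level (top at about 28 mm); the pounder stands upright on its mat, the bystanders look unmoved, and I handed the job in at about 21 s (no verdict was returned).

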